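# Put the cork band back on the drying tumbler

### The job

Of the two reusable white tumblers drying upside down on the slanted wooden stand, one still lacks its cork band. Take the loose cork band that fits it, guide it down over the tumbler's tapered body until it stops on the moulded ledge and sits square there with the raised line showing just above it, and let go. The smaller band belongs to the small cup, so leave that one on the worktop, and knock nothing over.

Things in the scene. Friction and masses are not known exactly. Their poses are not given: they have to be found in the camera images.
- band_tall: The larger loose brown cork band (ring, open at both ends): outside straight, 66 mm diameter, 36 mm high, 45 g; tapered bore, 59 mm at the underside, 52.5 mm at the top. Origin: centre of its underside; z: its axis, to the narrow-bored end. Starts flat on the worktop, wide bore down, the way up in which it goes on; may be gripped across any diameter.
- band_short: The smaller loose brown cork band: 57 mm outside diameter, 26 mm high, bore 50 mm below, 46 mm above. Origin: centre of its underside, z up. On the bare tumbler it would stop about 35 mm above the ledge. Lies flat on the worktop; the two bands lie about 140 mm apart, either of them the nearer.
- cup_bare: White tumbler without band, fixed upside down on either place of the stand, leaning 30 deg towards the robot. Origin: on its axis in the plane of the ledge (a flat shoulder, 70 mm diameter); z: along the axis, up to its foot. Cone above the ledge: 57 mm diameter at z=0, 48 at z=50 mm, foot 42 at z=56. Raised line at z=42 mm. Rim 76 mm at z=-30 mm. Band home: underside at z=0, top at z=36 mm.
- cup_dressed: The other tumbler on the stand, the same in shape, size, lean and axes, with its own cork band already home; fixed, 150 mm to one side of the bare one.
- stand: Slanted drying stand of pale wood, fixed: 300 mm wide along its y, 130 mm deep, slats rising from 25 mm at the front to 85 mm at the back. Origin: on the worktop under its middle; its front (-x) faces roughly to the robot.
- small_cup: Small white tumbler, loose, right way up at the back right of the bands: 59 mm diameter at the rim, 64 mm high. Origin: centre of its underside, z up.
- mug_1: Loose white mug with a handle, 92x123x95 mm, standing behind the right end of the stand. Origin: centre of its underside, z up.
- mug_2: Second loose white mug with a handle, 82x112x94 mm, standing behind the left end of the stand. Origin: centre of its underside, z up.

How it is judged:
On the way:
1. The tall band, in the gripper's fingers, is round the bare tumbler's cone (axes within 20 mm and 0.2 rad) with its underside 3 to 50 mm above the ledge (contact force between the fingers and band_tall above 0.5 N and angle between the z axis of band_tall and the z axis of cup_bare, either way round below 0.2 rad and z of band_tall in the frame of cup_bare between 0.003 and 0.05 m and x of band_tall in the frame of cup_bare between -0.02 and 0.02 m and y of band_tall in the frame of cup_bare between -0.02 and 0.02 m), for 0.1 s.
At the end, for the whole second after the job is handed in: The tall band is home on the bare tumbler: the centre of its underside within 4 mm of the centre of the ledge, its axis within 0.06 rad of the tumbler's, at rest and released; the short band is still down on the worktop (distance between band_tall and cup_bare below 0.004 m and angle between the z axis of band_tall and the z axis of cup_bare, either way round below 0.06 rad and linear speed of band_tall below 0.01 m/s and height (world z) of band_short below 0.02 m); the robot touches nothing.
It fails at once if The small cup or one of the two mugs is tipped over (more than 0.6 rad) (angle between any of small_cup, mug_1, mug_2's own z axis and vertical above 0.6 rad).
It also fails if it takes over 35 s, if anything falls off the work surface, if the arm or the gripper's body presses on something with over 40 N, if the wrist force passes 120 N, or if a joint passes its speed limit or range.

### The arm

A 6-joint arm with a two-finger parallel gripper is mounted at the origin on a cart in front of the work surface, level with it; the furniture and walls round the work are solid. World frame = base frame: x ahead of the robot, y to its left, z up, the work surface at z = 0. Lengths are in m, angles in rad, forces in N, time in s.
With the tool pointing down it reaches from about 0.3 to 0.875 m from the base axis. Payload 6.4 kg.
Tool frame: the origin (TCP) lies at the very end of the fingers, on their centre line; the grasp point (between the pads) lies hold_point_z behind it (hold_point_z is the distance from the TCP to the grasp point, in m); z points along the fingers, y is the line along which they close (so a half turn about z gives the same grasp; the last joint's range is limited). The gripper opens to 88 mm and grips with 3 to 60 N. Pads are 18 mm wide; open, the fingers measure 123 mm over their backs; the gripper's body (75 mm by 187 mm) begins 45 mm behind the grasp point.
Start: joints at [0.968, 0.181, 1.607, -0, 1.354, -0.206], TCP at [0.222, 0.53, 0.239] pointing down, gripper open.
Joint ranges: [-2.99, 2.99], [-0.89, 2.07], [0.3, 2.58], [-1.14, 4.28], [0, 2.63], [-3.12, 3.12]. Speed limits (rad/s): [2.57, 2.57, 3.01, 3.14, 3.14, 3.14].

### API

Orientations are given as a rotation vector (axis times angle).
In Python, from station import * gives the robot as it stands.
- The arm moves only by the tool jog_arm, never from a script. Its argument "moves" is text: rows parted by semicolons, each of 7 numbers parted by spaces: the gripper command: -1 is shut, 1 is fully open, values between are in proportion, then the shift along the world's x, y, z in mm, then the turn, a rotation vector about the world's x, y, z in rad. A call has 1 to 10 rows; each row is the pose to reach, as a shift and turn from the pose commanded when the call began; what a row does not reach only later rows make up. A row lasts 1/12 s, in which the tool goes at most 41.7 mm and 7.16 degrees, less where a joint would pass 70% of its speed; a pose out of reach is approached as far as the arm can. A call with a gripper value outside its range is refused whole. The fingers move at their own pace and stop on an object; the grip force is fixed at half the most. Time passes only in rows, so rows that repeat a pose let the fingers close. It gives the time, the measured TCP pose, the force, the opening and the grip force at its end, in the units of the state.
- observe(): the state, without advancing time (a new reading comes with each control period).
- capture(name): name is "side" or "top"; returns (picture, depth): 400x640x3 uint8, blue, green, red; 400x640 float32, m along the optical axis (not along the pixel's ray), 0 where there is no reading.
- camera_model(name): a dict with "fx", "fy", "cx", "cy" (pixels), "k1" (the pictures are not rectified: a ray, as slopes to the right and down, at radius r is drawn at 1 + k1 r^2 times it, then the intrinsics apply), "R" (3x3) and "t" (3): a world point X has camera coordinates R X + t. Camera axes: x right, y down, z forward; pixel columns grow to the right and rows downward; lengths in m; the calibration is good to about 2 mm. A picture is of the moment at which its call begins. camera_model takes no time and is no camera call.
- finish_job(): hands the job in; it is judged then, once.
The state is a dict: "time": time; "joints": joint angles; "joint_velocities": joint speeds; "joint_efforts": joint torques, N m; "ee_pos": TCP position; "tcp_rot": TCP orientation; "wrist_force": force on the tool from outside, world axes, zero at the start; "moment": the same for the moment, N m; "opening": finger opening in m; "gripper_force": force on a finger pad.
Only numpy, scipy, OpenCV 4.12 (cv2) and the standard library are available. Lean on these libraries where they do the work, as an engineer would, in place of code of your own. Each camera call takes 0.05 s, during which the arm holds its last target. There are 200 camera calls.

## Working session

There is one attempt and no reset: what is moved stays moved. The work goes in short steps, Python scripts to look and compute and a tool call to move; the robot and the scene stay as the last step left them, time stands still between calls to the robot, and variables do not carry over. Pictures are saved under pics/ and viewed, at most 10 in all, crops included, and the job is handed in when it is done.

Besides the shell and the picture viewer there is one more tool, called after "Call:" as a command line: name --argument value ..., lists and objects as JSON in quotes. jog_arm: Moves the arm, as the interface text tells. Its arguments: {"type":"object","properties":{"moves":{"type":"string"}},"required":["moves"]}

```bash
ls; mkdir -p pics
python3 - <<'E'
from station import *
import cv2, numpy as np
s=observe(); print({k:np.round(v,3).tolist() for k,v in s.items()})
for n in("side","top"):
    p,d=capture(n); cv2.imwrite(f"pics/{n}0.png",p); np.savez(f"{n}0.npz",p=p,d=d)
    print(n,{k:np.round(v,4).tolist() for k,v in camera_model(n).items()}, (d>0).mean())
E
```

```text
pics
{'time': 0.0, 'joints': [0.968, 0.182, 1.608, 0.0, 1.354, -0.206], 'joint_velocities': [0.0, -0.001, -0.002, 0.001, -0.001, -0.0], 'joint_efforts': [0.0, -43.388, -34.184, 0.07, 0.039, -0.0], 'ee_pos': [0.222, 0.53, 0.238], 'tcp_rot': [-0.619, -3.079, 0.003], 'wrist_force': [0.295, -0.153, 0.109], 'moment': [0.002, -0.046, -0.018], 'gripper_force': 0.0, 'opening': 0.088}
side {'fx': 454.4101, 'fy': 454.4101, 'cx': 323.0376, 'cy': 201.579, 'k1': -0.1291, 'R': [[0.8764, -0.4815, 0.0078], [-0.2111, -0.3986, -0.8925], [0.4329, 0.7805, -0.451]], 't': [-0.409, 0.2871, 0.5453]} 0.99604296875
top {'fx': 445.896, 'fy': 445.896, 'cx': 329.5395, 'cy': 202.8457, 'k1': -0.0028, 'R': [[0.0255, -0.9997, 0.0029], [-0.9796, -0.0255, -0.1995], [0.1995, 0.0023, -0.9799]], 't': [0.1842, 0.5853, 0.9816]} 0.996015625
```

View pics/side0.png

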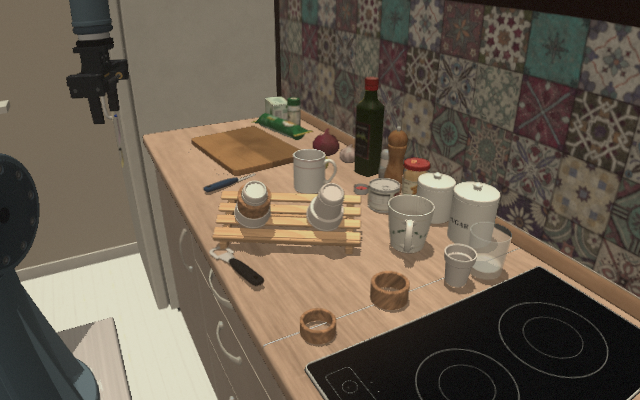

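View pics/top0.png

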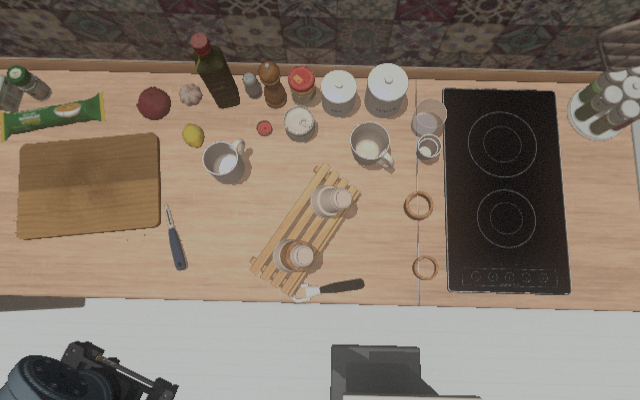

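```bash
grep -n "hold_point" -r . 2>/dev/null | head; python3 -c "
import station; print(getattr(station,'hold_point_z',None),[x for x in dir(station) if not x.startswith('_')])"
```

```text
0.0187 ['IKError', 'camera_model', 'capture', 'finish_job', 'hold_point_z', 'observe']
```

The side view shows the tall band near (390,290), the short band near (318,326), the bare tumbler at (328,205) and the dressed one at (254,203). In the top view these are at (418,206), (425,267), (335,200) and (295,256). Now I'll measure them.

```bash
cat > h.py <<'E'
import numpy as np, cv2
from station import *
def cam(n):
    m=camera_model(n); return m,np.array(m["R"]),np.array(m["t"])
def slopes(n,uv):
    m,R,t=cam(n); uv=np.asarray(uv,float).reshape(-1,2)
    d=np.c_[(uv[:,0]-m["cx"])/m["fx"],(uv[:,1]-m["cy"])/m["fy"]]; s=d.copy()
    for _ in range(8): s=d/(1+m["k1"]*(s**2).sum(1,keepdims=True))
    return s
def rays(n,uv):
    m,R,t=cam(n); s=slopes(n,uv); d=np.c_[s,np.ones(len(s))]@R
    return -R.T@t,d           # origin, directions with unit optical depth
def cloud(n,d):
    v,u=np.mgrid[0:400,0:640]; o,r=rays(n,np.c_[u.ravel(),v.ravel()])
    P=(o+r*d.reshape(-1,1)).reshape(400,640,3); P[d==0]=np.nan; return P
def onplane(n,uv,z):
    o,r=rays(n,uv); return o+r*((z-o[2])/r[:,2])[:,None]
def proj(n,X):
    m,R,t=cam(n); c=np.atleast_2d(X)@R.T+t; s=c[:,:2]/c[:,2:]; s=s*(1+m["k1"]*(s**2).sum(1,keepdims=True))
    return s*[m["fx"],m["fy"]]+[m["cx"],m["cy"]]
def circ(xy):
    A=np.c_[2*xy,np.ones(len(xy))]; x=np.linalg.lstsq(A,(xy**2).sum(1),rcond=None)[0]
    return x[:2],np.sqrt(x[2]+x[:2]@x[:2])
E
python3 - <<'E'
from h import *
for n,bx in(("top",{"tall":(418,206),"short":(425,267)}),("side",{"tall":(390,290),"short":(318,326)})):
    f=np.load(n+"0.npz"); p,d=f["p"],f["d"]; P=cloud(n,d)
    print(n,"table z",np.nanmedian(P[300:320,300:330,2]) if n=="side" else np.nanmedian(P[240:280,190:240,2]))
    for k,(u,v) in bx.items():
        Q=P[v-30:v+30,u-30:u+30].reshape(-1,3); z=Q[:,2]; H=.036 if k=="tall" else .026
        T=Q[(abs(z-H)<.005)]; T=T[np.linalg.norm(T[:,:2]-np.median(T[:,:2],0),axis=1)<.045]
        c=cv2.minEnclosingCircle((T[:,:2]*1000).astype(np.float32)); print(k,len(T),np.percentile(T[:,2],[10,50,90]),c,circ(T[:,:2]))
    c=p[160:290,190:380] if n=="side" else p[150:300,240:400]
    cv2.imwrite(f"pics/{n}_cup.png",cv2.resize(c,None,fx=4,fy=4,interpolation=cv2.INTER_CUBIC))
# top outer contour of brown
p=np.load("top0.npz")["p"]; hsv=cv2.cvtColor(p,cv2.COLOR_BGR2HSV)
for u,v in((418,206),(425,267),(450,110),(410,220)): print(hsv[v,u-15:u+16:3].tolist())
E
```

```text
top table z 0.00021999485366541727
tall 232 [0.03340477 0.03614669 0.03880897] ((588.3131103515625, -14.38408374786377), 33.183441162109375) (array([ 0.58814372, -0.0141146 ]), np.float64(0.029745491414823272))
short 176 [0.02381625 0.02624441 0.02872431] ((439.7324523925781, -29.91876220703125), 28.57840347290039) (array([ 0.4397042, -0.0296344]), np.float64(0.025822578691415004))
side table z 0.006182606817141306
tall 423 [0.03249473 0.03612543 0.0381358 ] ((586.9614868164062, -16.111209869384766), 34.51234817504883) (array([ 0.58694471, -0.01713597]), np.float64(0.029907005762487764))
short 409 [0.02235072 0.02610546 0.02769073] ((439.8209533691406, -32.29861831665039), 29.60323715209961) (array([ 0.43875351, -0.03258386]), np.float64(0.025580135928528282))
[[13, 90, 139], [14, 113, 165], [13, 76, 174], [14, 77, 175], [14, 77, 175], [14, 77, 173], [14, 76, 174], [14, 78, 174], [14, 78, 174], [13, 113, 115], [13, 85, 165]]
[[14, 77, 176], [12, 95, 94], [14, 99, 168], [14, 75, 170], [13, 77, 172], [14, 75, 169], [14, 75, 169], [14, 80, 169], [13, 84, 131], [13, 112, 171], [14, 77, 169]]
[[14, 60, 154], [13, 63, 155], [13, 63, 154], [14, 62, 152], [11, 45, 45], [7, 55, 42], [10, 59, 39], [18, 59, 43], [5, 36, 42], [15, 51, 40], [10, 57, 40]]
[[15, 74, 182], [14, 70, 182], [14, 72, 178], [15, 73, 181], [14, 72, 181], [14, 71, 180], [14, 75, 166], [14, 79, 162], [12, 87, 123], [15, 73, 168], [15, 71, 180]]
```

View pics/top_cup.png

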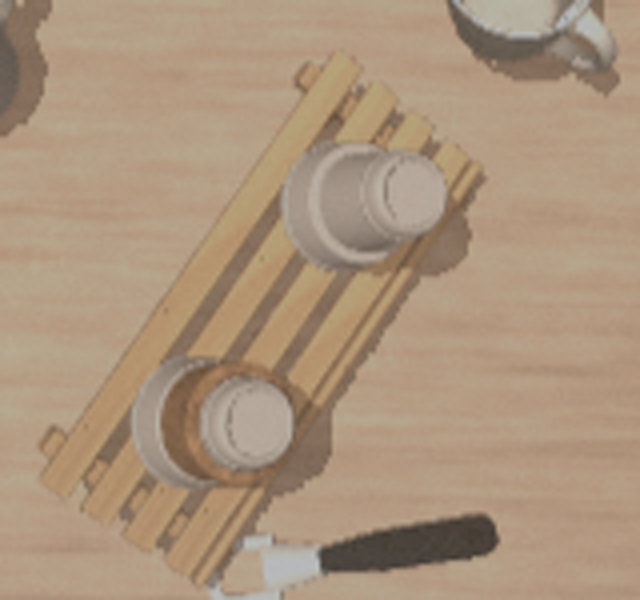

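View pics/side_cup.png

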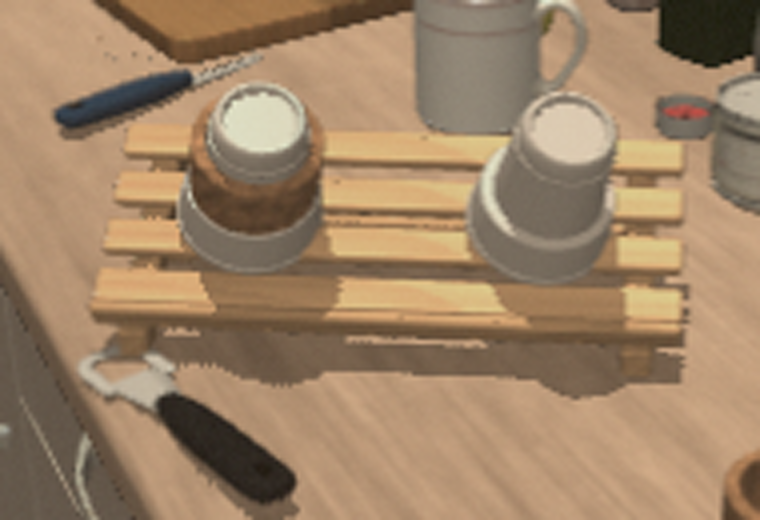

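The crops show the bare tumbler's foot disc at about (344,199) in the top view and (332,194) in the side view. The dressed one's foot is at about (304,255) top and (255,190) side. I'll triangulate both feet, take the yaw from the line between them, and check it against the surface points.

Run:
```python
from h import *
from scipy.optimize import least_squares
D={n:np.load(n+"0.npz") for n in("top","side")}
def tri(a,b):
    (o1,r1),(o2,r2)=rays("top",a),rays("side",b); A=np.c_[r1[0],-r2[0]]; k=np.linalg.lstsq(A,o2-o1,rcond=None)[0]
    p,q=o1+r1[0]*k[0],o2+r2[0]*k[1]; return (p+q)/2,np.linalg.norm(p-q)
fb=tri((240+413/4,150+195/4),(190+568/4,160+136/4)); fd=tri((240+258/4,150+419/4),(190+261/4,160+121/4))
print("feet",fb,fd,"sep",np.linalg.norm(fb[0]-fd[0]))
v=fd[0]-fb[0]; psi=np.arctan2(v[1],v[0])-np.pi/2; print("yaw feet",np.degrees(psi))
e=onplane("top",[(240+45/4,150+480/4),(240+345/4,150+55/4)],.085); w=e[0]-e[1]; print("yaw slat",np.degrees(np.arctan2(w[1],w[0]))-90,"len",np.linalg.norm(w))
def axis(psi): return np.array([-.5*np.cos(psi),-.5*np.sin(psi),np.sqrt(.75)])
# surface points of the bare cone, white, above the ledge
for n in("top","side"):
    P=cloud(n,D[n]["d"]).reshape(-1,3); S=cv2.cvtColor(D[n]["p"],cv2.COLOR_BGR2HSV).reshape(-1,3)
    a=axis(psi); o=fb[0]-.056*a; q=P-o; z=q@a; r=np.linalg.norm(q-z[:,None]*a,axis=1)
    m=(r<.034)&(z>.006)&(z<.065); Q=P[m]; z=z[m]; r=r[m]; print(n,m.sum(), "foot z",np.median(z[(r<.015)]))
    F=Q[(r<.017)&(z>.05)]; u,s,vt=np.linalg.svd(F-F.mean(0)); nn=vt[2]*np.sign(vt[2][2]); print("foot plane normal",nn.round(3),"lean",np.degrees(np.arccos(nn[2])),"az",np.degrees(np.arctan2(-nn[1],-nn[0])),"expected",a.round(3))
    globals()["Q"+n]=Q
def res(x,Q):
    a=axis(psi if len(x)<4 else x[3]); q=Q-x[:3]; z=q@a; r=np.linalg.norm(q-z[:,None]*a,axis=1)
    side=(r-(.0285-.09*z))*.996; top=z-.056
    return np.where(abs(side)<abs(top),side,top)
for nm,Q in(("top",Qtop),("side",Qside),("both",np.r_[Qtop,Qside])):
  for x0 in (np.r_[fb[0]-.056*axis(psi)],np.r_[fb[0]-.056*axis(psi),psi]):
    f=least_squares(res,x0,args=(Q,),loss="soft_l1",f_scale=.001); print(nm,f.x.round(4),"yaw",np.degrees(f.x[3:]),np.median(abs(f.fun)))
```

```text
feet (array([0.5772975 , 0.16909865, 0.12573166]), np.float64(0.0014351226411247748)) (array([0.45253711, 0.24935847, 0.12787323]), np.float64(0.00023322998863631)) sep 0.1483623245020294
yaw feet 57.24635183284501
yaw slat 57.340665245091 len 0.2941209416260078
top 572 foot z 0.05655159038711606
foot plane normal [-0.026 -0.45   0.893] lean 26.786404817443177 az 86.64724369739457 expected [-0.271 -0.421  0.866]
side 862 foot z 0.05754003916140735
foot plane normal [-0.038 -0.472  0.881] lean 28.250402281974274 az 85.37918597358102 expected [-0.271 -0.421  0.866]
top [0.5897 0.1968 0.0796] yaw [] 0.001399570566846673
top [0.5829 0.1992 0.0797 1.4198] yaw [81.34696509] 0.0007150805042027992
side [0.5888 0.1957 0.0802] yaw [] 0.0014779838866000585
side [0.5834 0.1979 0.0803 1.4273] yaw [81.77674661] 0.0007154228773179081
both [0.5889 0.1961 0.0799] yaw [] 0.0014815722190741516
both [0.5832 0.1984 0.08   1.4225] yaw [81.50362615] 0.0007835568732615554
```

The surface points disagree with the assumption that the cups lean along the stand's x. They give a lean azimuth of about 82°, where I assumed 57°. I'll refit with the tilt left free and reselect the points, and do the same for the dressed cup's foot plane.

Run:
```python
from h import *
from scipy.optimize import least_squares
C={n:cloud(n,np.load(n+"0.npz")["d"]).reshape(-1,3) for n in("top","side")}
def ax(p,l): return np.array([-np.sin(l)*np.cos(p),-np.sin(l)*np.sin(p),np.cos(l)])
def zr(P,x): a=ax(x[3],x[4]); q=P-x[:3]; z=q@a; return z,np.linalg.norm(q-z[:,None]*a,axis=1)
def res(x,Q):
    z,r=zr(Q,x); s=(r-(.0285-.09*z))*.996; t=z-.056; return np.where(abs(s)<abs(t),s,t)
def resd(x,Q): # dressed: band cylinder r33 to z36, foot plane
    z,r=zr(Q,x); c=np.c_[np.where(z<.036,r-.033,9),np.where(r<.033,z-.036,9),z-.056,r-(.0285-.09*z)]; return c[np.arange(len(c)),abs(c).argmin(1)]
for nm,f,x0,R in(("bare",res,[.583,.198,.08,1.42,.52],.034),("dressed",resd,[.457,.278,.08,1.42,.52],.038)):
  for sel in("top","side","both"):
    P=np.r_[C["top"],C["side"]] if sel=="both" else C[sel]; P=P[np.linalg.norm(P-x0[:3],axis=1)<.09]; x=np.array(x0)
    for _ in range(4):
        z,r=zr(P,x); Q=P[(r<R)&(z>.005)&(z<.064)]; g=least_squares(f,x,args=(Q,),loss="soft_l1",f_scale=.001); x=g.x
    print(nm,sel,len(Q),x[:3].round(4),"az %.1f lean %.1f"%tuple(np.degrees(x[3:])),"med",np.median(abs(g.fun)).round(5),"foot",(x[:3]+.056*ax(*x[3:])).round(4))
```

```text
bare top 648 [0.5827 0.1995 0.0798] az 82.2 lean 30.2 med 0.00075 foot [0.5788 0.1716 0.1283]
bare side 861 [0.5834 0.1979 0.0803] az 82.0 lean 29.9 med 0.00071 foot [0.5795 0.1702 0.1288]
bare both 1503 [0.5829 0.1986 0.0801] az 82.3 lean 30.1 med 0.00079 foot [0.5792 0.1708 0.1286]
dressed top 837 [0.4554 0.2788 0.0808] az 82.7 lean 30.7 med 0.0009 foot [0.4518 0.2504 0.1289]
dressed side 1030 [0.4555 0.2768 0.0813] az 83.4 lean 28.9 med 0.00088 foot [0.4524 0.2499 0.1304]
dressed both 1874 [0.4554 0.2776 0.081 ] az 83.3 lean 29.6 med 0.0009 foot [0.4521 0.2502 0.1297]
```

Both views agree. The bare tumbler's ledge centre is (0.583, 0.1985, 0.080), its axis leans 30° from azimuth 82°, and the cups are 150 mm apart as stated. The tall band is at (0.588, -0.015). Moving above the band with the closing line turned to azimuth 82°.

Call:
jog_arm --moves "1 183 -272 -40 0 0 0.13;1 183 -272 -40 0 0 0.13;1 183 -272 -40 0 0 0.13;1 183 -272 -40 0 0 0.13;1 183 -272 -40 0 0 0.13;1 183 -272 -40 0 0 0.13;1 183 -272 -40 0 0 0.13;1 183 -272 -40 0 0 0.13;1 183 -272 -40 0 0 0.13;1 183 -272 -40 0 0 0.13"

```text
time: 0.93
ee_pos: [0.406, 0.2565, 0.1982]
tcp_rot: [-0.426, -3.112, 0.001]
wrist_force: [-0.9, -0.3, -0.0]
opening: 0.088
gripper_force: 0.0
```

```bash
cat >> h.py <<'E'
from scipy.spatial.transform import Rotation as Ro
CUP=np.array([.5829,.1986,.0801]); AX=np.array([-.067,-.4955,.866])
def st():
    s=observe(); R=Ro.from_rotvec(s["tcp_rot"]).as_matrix(); p=np.array(s["ee_pos"])
    print("t",round(s["time"],2),"tcp",p.round(4),"z",R[:,2].round(3),"y",R[:,1].round(3),"F",np.round(s["wrist_force"],1),"open",round(s["opening"],4),"gf",round(s["gripper_force"],1),"j",np.round(s["joints"],2)); return p,R
E
python3 -c "
from h import *
st()"
```

```text
t 0.93 tcp [0.406  0.2565 0.1982] z [-0.001 -0.    -1.   ] y [ 0.268  0.963 -0.001] F [-0.9 -0.3 -0. ] open 0.088 gf 0.0 j [ 0.32  0.01  1.88  0.    1.25 -0.98]
```

Call:
jog_arm --moves "1 182 -272 -58 0 0 0.132;1 182 -272 -58 0 0 0.132;1 182 -272 -58 0 0 0.132;1 182 -272 -58 0 0 0.132;1 182 -272 -58 0 0 0.132;1 182 -272 -58 0 0 0.132;1 182 -272 -58 0 0 0.132;1 182 -272 -58 0 0 0.132;1 182 -272 -58 0 0 0.132;1 182 -272 -58 0 0 0.132"

```text
time: 1.77
ee_pos: [0.5877, -0.014, 0.1397]
tcp_rot: [-0.214, -3.133, -0.001]
wrist_force: [0.1, 0.7, 0.2]
opening: 0.0883
gripper_force: 0.0
```

```bash
python3 -c "
from h import *
st()
p,d=capture('top'); s,_=capture('side')
cv2.imwrite('pics/pre.png',np.hstack([cv2.resize(p[130:280,340:500],None,fx=2.4,fy=2.4),cv2.resize(s[190:340,310:470],None,fx=2.4,fy=2.4)]))"
```

```text
t 1.77 tcp [ 0.5877 -0.014   0.1397] z [-0.001  0.001 -1.   ] y [0.136 0.991 0.   ] F [0.1 0.7 0.2] open 0.0883 gf 0.0 j [-0.23  0.31  1.66  0.    1.17 -1.66]
```

View pics/pre.png

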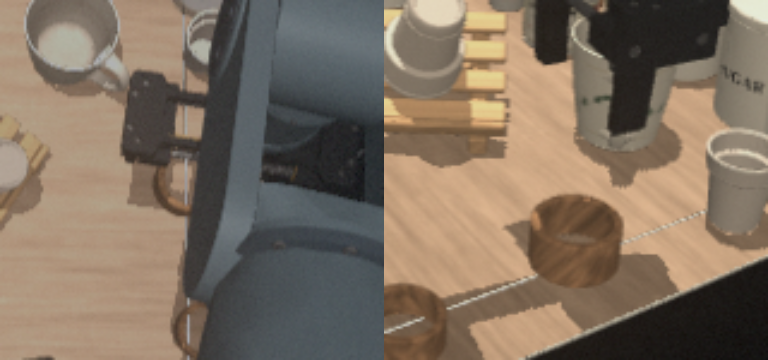

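The view shows the gripper high above the band. The mug handle in the top panel at (120,75) sits beside the gripper but lower, about 50 mm behind the closing line. Descending to z ≈ 10 mm and closing.

Call:
jog_arm --moves "1 0 -1.5 -35 0 0 0;1 0 -1.5 -70 0 0 0;1 0 -1.5 -95 0 0 0;1 0 -1.5 -115 0 0 0;1 0 -1.5 -130 0 0 0;1 0 -1.5 -130 0 0 0"

```text
time: 2.37
ee_pos: [0.5838, -0.012, 0.0078]
tcp_rot: [-0.207, -3.129, -0.002]
wrist_force: [-0.4, -0.3, 0.2]
opening: 0.0882
gripper_force: 0.0
```

Call:
jog_arm --moves "-1 0 0 0 0 0 0;-1 0 0 0 0 0 0;-1 0 0 0 0 0 0;-1 0 0 0 0 0 0;-1 0 0 0 0 0 0;-1 0 0 0 0 0 0;-1 0 0 0 0 0 0;-1 0 0 0 0 0 0"

```text
time: 3.03
ee_pos: [0.5884, -0.0149, 0.0124]
tcp_rot: [0.212, 3.132, 0.001]
wrist_force: [-0.8, 2.8, 7.3]
opening: 0.0661
gripper_force: 30.0
```

```bash
python3 -c "
from h import *
st()"
```

```text
t 3.03 tcp [ 0.5884 -0.0149  0.0124] z [ 0.003  0.    -1.   ] y [0.135 0.991 0.001] F [-0.8  2.8  7.3] open 0.0661 gf 30.0 j [-0.23  0.5   1.7   0.    0.94 -1.66]
```

Grip is good at 66.1 mm and 30 N. Lifting, then tilting 30° and stopping short of the cup.

Call:
jog_arm --moves "-1 0 0 30 0 0 0;-1 0 0 60 0 0 0;-1 0 0 95 0 0 0;-1 0 0 130 0 0 0;-1 -2 20 160 0.1 -0.0135 0;-1 -4 40 170 0.2 -0.027 0;-1 -6 55 175 0.3 -0.0405 0;-1 -8 70 175 0.4 -0.054 0;-1 -10 75 175 0.519 -0.07 0;-1 -12 75 175 0.519 -0.07 0"

```text
time: 3.87
ee_pos: [0.5741, 0.0586, 0.1845]
tcp_rot: [0.207, 2.994, 0.809]
wrist_force: [0.7, 0.1, -1.8]
opening: 0.0659
gripper_force: 30.0
```

Call:
jog_arm --moves "-1 0 0 0 0 0 0;-1 0 0 0 0 0 0;-1 0 0 0 0 0 0;-1 0 0 0 0 0 0"

```text
time: 4.2
ee_pos: [0.5756, 0.0602, 0.1862]
tcp_rot: [0.2, 2.995, 0.8]
wrist_force: [0.0, -0.6, -0.9]
opening: 0.066
gripper_force: 30.0
```

Run:
```python
from h import *
st()
p,d=capture('top'); s,e=capture('side'); np.savez("held.npz",p=p,d=d,s=s,e=e)
cv2.imwrite('pics/held.png',np.hstack([cv2.resize(p[100:300,280:480],None,fx=2,fy=2),cv2.resize(s[110:310,240:440],None,fx=2,fy=2)]))
```

```text
t 4.2 tcp [0.5756 0.0602 0.1862] z [ 0.067  0.494 -0.867] y [0.115 0.859 0.499] F [ 0.  -0.6 -0.9] open 0.066 gf 30.0 j [-0.38  0.26  1.72  0.52  1.34 -1.98]
```

View pics/held.png

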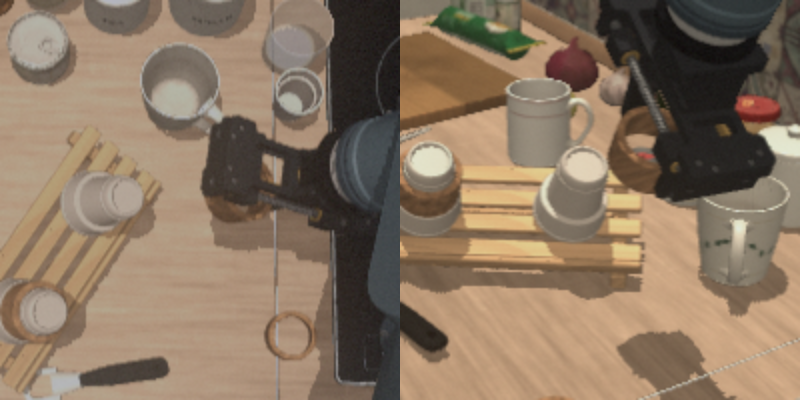

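The band hangs square in the fingers at (235,195) in the top panel and (640,150) in the side panel, clear of the cup. Next I'll measure its seat in the tool frame.

Run:
```python
from h import *
from scipy.optimize import least_squares
tcp,R=st(); f=np.load("held.npz"); fit=[]
for n,p,d in(("top",f["p"],f["d"]),("side",f["s"],f["e"])):
    P=cloud(n,d).reshape(-1,3); h=cv2.cvtColor(p,cv2.COLOR_BGR2HSV).reshape(-1,3)
    L=(P-tcp)@R; r=np.linalg.norm(L[:,:2],axis=1)
    m=(h[:,1]>85)&(h[:,0]>5)&(h[:,0]<22)&(h[:,2]>40)&(r<.042)&(L[:,2]>-.035)&(L[:,2]<.022); Q=L[m]
    print(n,len(Q),"axial",np.percentile(Q[:,2],[2,10,50,90,98]).round(4),"xmin/max",np.percentile(Q[:,0],[2,98]).round(4),"y",np.percentile(Q[:,1],[2,98]).round(4))
    O=Q[(np.linalg.norm(Q[:,:2],axis=1)>.030)&(Q[:,2]<.012)]
    g=least_squares(lambda c:np.linalg.norm(O[:,:2]-c,axis=1)-.033,[0,0],loss="soft_l1",f_scale=.001); print("outer",len(O),"centre in tool xy",g.x.round(4),np.median(abs(g.fun)).round(5))
```

```text
t 4.3 tcp [0.5754 0.0603 0.1861] z [ 0.067  0.495 -0.867] y [0.115 0.859 0.499] F [-0.9  0.5 -1.5] open 0.0661 gf 30.0 j [-0.38  0.26  1.72  0.52  1.34 -1.98]
top 309 axial [-0.0261 -0.0243 -0.0156  0.0046  0.0102] xmin/max [-0.024   0.0326] y [-0.0282  0.029 ]
outer 195 centre in tool xy [-0.0007  0.0007] 0.00059
side 725 axial [-0.0262 -0.025  -0.0134  0.0052  0.0086] xmin/max [-0.0215  0.032 ] y [-0.0324  0.0296]
outer 458 centre in tool xy [-0.0013 -0.0006] 0.00051
```

The band is centred in the tool to within about 1 mm, with its underside 11 mm ahead of the TCP. Moving onto the cup axis and down to about 30 mm above the ledge.

Call:
jog_arm --moves "-1 -1 35 0 0 0 0;-1 -1.5 65 -1 0 0 0;-1 -1.5 78 -1 0 0 0;-1 -1.5 78 -1 0 0 0;-1 0 88 -18 0 0 0;-1 1 96 -33 0 0 0;-1 2 103 -45 0 0 0;-1 3 111 -58 0 0 0;-1 4 118 -71 0 0 0;-1 4 118 -71 0 0 0"

```text
time: 5.13
ee_pos: [0.5777, 0.1781, 0.1122]
tcp_rot: [0.202, 2.999, 0.803]
wrist_force: [-0.0, -0.8, 0.0]
opening: 0.0663
gripper_force: 30.0
```

Call:
jog_arm --moves "-1 0 0 0 0 0 0;-1 0 0 0 0 0 0;-1 0 0 0 0 0 0"

```text
time: 5.38
ee_pos: [0.5801, 0.1771, 0.1158]
tcp_rot: [0.202, 2.993, 0.802]
wrist_force: [-0.2, -0.5, 0.4]
opening: 0.0661
gripper_force: 30.0
```

```bash
cat >> h.py <<'E'
def rel(name):
    tcp,R=st(); q=tcp-CUP; z=q@AX; print("tcp axial",round(z,4),"lateral in tool xy (want +.001,0)",(R.T@(q-z*AX))[:2].round(4))
    p,d=capture('top'); s,e=capture('side'); np.savez("rel.npz",p=p,d=d,s=s,e=e)
    cv2.imwrite(f'pics/{name}.png',np.hstack([cv2.resize(p[140:260,290:410],None,fx=3.3,fy=3.3,interpolation=2),cv2.resize(s[135:255,270:390],None,fx=3.3,fy=3.3,interpolation=2)]))
E
python3 -c "
from h import *
rel('on1')"
```

```text
t 5.38 tcp [0.5801 0.1771 0.1158] z [ 0.069  0.495 -0.866] y [0.116 0.858 0.5  ] F [-0.2 -0.5  0.4] open 0.0661 gf 30.0 j [-0.17  0.35  1.76  0.59  1.12 -1.89]
tcp axial 0.0418 lateral in tool xy (want +.001,0) [-0.0001 -0.001 ]
```

View pics/on1.png

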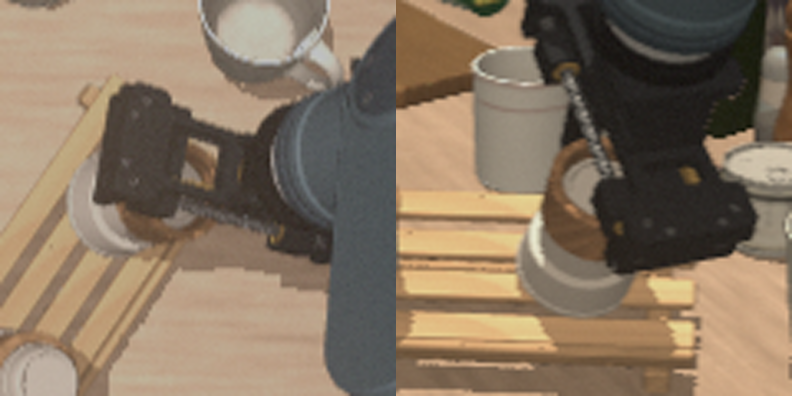

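The band now surrounds the cone with no contact force; it shows at (175,200) in the top panel and (580,200) in the side panel. Going down 18 mm with a 1 mm lateral correction.

Call:
jog_arm --moves "-1 -0.5 3 -3.5 0 0 0;-1 -0.2 5.5 -7.5 0 0 0;-1 0 7.5 -11.5 0 0 0;-1 0.2 9.8 -15.1 0 0 0;-1 0.2 9.8 -15.1 0 0 0;-1 0.2 9.8 -15.1 0 0 0"

```text
time: 5.98
ee_pos: [0.5792, 0.1879, 0.0992]
tcp_rot: [0.202, 2.996, 0.803]
wrist_force: [0.6, -0.0, -0.4]
opening: 0.0659
gripper_force: 30.0
```

Call:
jog_arm --moves "-1 0.3 2.0 -3.5 0 0 0;-1 0.3 2.0 -3.5 0 0 0;-1 0.3 2.0 -3.5 0 0 0"

```text
time: 6.23
ee_pos: [0.5797, 0.1897, 0.096]
tcp_rot: [0.202, 2.995, 0.803]
wrist_force: [0.1, -0.4, -0.7]
opening: 0.0662
gripper_force: 30.0
```

```bash
python3 -c "
from h import *
tcp,R=st(); q=tcp-CUP; z=q@AX; print(round(z,4),(R.T@(q-z*AX))[:2].round(4),'F tool',(R.T@observe()['wrist_force']).round(1))"
```

```text
t 6.23 tcp [0.5797 0.1897 0.096 ] z [ 0.067  0.496 -0.866] y [0.117 0.858 0.5  ] F [ 0.1 -0.4 -0.7] open 0.0662 gf 30.0 j [-0.15  0.38  1.77  0.6   1.08 -1.9 ]
0.0184 [ 0.002  -0.0001] F tool [-0.2 -0.7  0.4]
```

Call:
jog_arm --moves "-1 0.5 1 -1.7 0 0 0;-1 0.8 2 -3.5 0 0 0;-1 0.8 2 -3.5 0 0 0"

```text
time: 6.48
ee_pos: [0.5805, 0.1915, 0.0928]
tcp_rot: [0.202, 2.995, 0.803]
wrist_force: [-1.6, -1.7, 1.2]
opening: 0.0663
gripper_force: 30.0
```

Call:
jog_arm --moves "-1 0.1 1 -1.7 0 0 0;-1 0.1 1 -1.7 0 0 0;-1 0.1 1 -1.7 0 0 0"

```text
time: 6.73
ee_pos: [0.5807, 0.1917, 0.0923]
tcp_rot: [0.201, 2.995, 0.802]
wrist_force: [-9.0, -9.6, 14.2]
opening: 0.0658
gripper_force: 30.0
```

Call:
jog_arm --moves "-1 0.1 0.5 -0.9 0 0 0;-1 0.1 0.5 -0.9 0 0 0;-1 0.1 0.5 -0.9 0 0 0"

```text
time: 6.98
ee_pos: [0.5807, 0.1917, 0.0922]
tcp_rot: [0.2, 2.995, 0.802]
wrist_force: [-15.0, -14.9, 22.1]
opening: 0.0664
gripper_force: 30.0
```

```bash
python3 -c "
from h import *
tcp,R=st(); q=tcp-CUP; z=q@AX; print(round(z,4),(R.T@(q-z*AX))[:2].round(4),'F tool',(R.T@observe()['wrist_force']).round(1),observe()['moment'])"
```

```text
t 6.98 tcp [0.5807 0.1917 0.0922] z [ 0.066  0.495 -0.866] y [0.115 0.859 0.5  ] F [-15.  -14.9  22.1] open 0.0664 gf 30.0 j [-0.14  0.39  1.76  0.6   1.08 -1.9 ]
0.0141 [ 0.0012 -0.0001] F tool [ 12.9  -3.4 -27.5] [-0.29470165  1.67921406  0.90144882]
```

Contact: about 27 N axial plus 13 N sideways, so the band is bearing on its +x side. Easing back and shifting about 1 mm in -x.

Call:
jog_arm --moves "-1 -1.2 -1 1.8 0 0 0;-1 -1.2 -1 1.8 0 0 0;-1 -1.2 -1 1.8 0 0 0"

```text
time: 7.23
ee_pos: [0.5803, 0.1917, 0.0924]
tcp_rot: [0.202, 2.993, 0.802]
wrist_force: [-1.4, -5.7, 5.6]
opening: 0.0657
gripper_force: 30.0
```

Call:
jog_arm --moves "-1 0.1 1 -1.8 0 0 0;-1 0.1 1 -1.8 0 0 0;-1 0.1 1 -1.8 0 0 0"

```text
time: 7.48
ee_pos: [0.5805, 0.1919, 0.0922]
tcp_rot: [0.2, 2.994, 0.801]
wrist_force: [-10.8, -14.4, 21.3]
opening: 0.0664
gripper_force: 30.0
```

```bash
python3 -c "
from h import *
tcp,R=st(); q=tcp-CUP; z=q@AX; print(round(z,4),(R.T@(q-z*AX))[:2].round(4),'F tool',(R.T@observe()['wrist_force']).round(1),observe()['moment'])"
```

```text
t 7.48 tcp [0.5805 0.1919 0.0922] z [ 0.068  0.495 -0.866] y [0.115 0.859 0.5  ] F [-10.8 -14.4  21.3] open 0.0664 gf 30.0 j [-0.14  0.39  1.77  0.6   1.07 -1.9 ]
0.0139 [ 0.0015 -0.    ] F tool [  8.7  -3.  -26.3] [-0.42666165  1.19138177  0.63115665]
```

It stops hard at the same depth, so it is on the ledge or very nearly. Unloading, then letting go and looking.

Call:
jog_arm --moves "-1 -0.9 -0.8 1.5 0 0 0;-1 -0.9 -0.8 1.5 0 0 0;1 -0.9 -0.8 1.5 0 0 0;1 -0.9 -0.8 1.5 0 0 0;1 -0.9 -0.8 1.5 0 0 0;1 -0.9 -0.8 1.5 0 0 0;1 -0.9 -0.8 1.5 0 0 0;1 -0.9 -0.8 1.5 0 0 0"

```text
time: 8.15
ee_pos: [0.5783, 0.1926, 0.0911]
tcp_rot: [0.202, 2.996, 0.803]
wrist_force: [0.8, -0.5, 0.2]
opening: 0.0882
gripper_force: 0.0
```

Call:
jog_arm --moves "1 -1 -10 17 0 0 0;1 -3 -25 43 0 0 0;1 -5 -40 69 0 0 0;1 -7 -55 96 0 0 0;1 -8 -85 110 0 0 0;1 -8 -120 115 0 0 0;1 -8 -150 115 0 0 0;1 -8 -180 115 0 0 0;1 -8 -180 115 0 0 0"

```text
time: 8.9
ee_pos: [0.5715, 0.0074, 0.2067]
tcp_rot: [0.208, 2.993, 0.799]
wrist_force: [-0.3, -0.2, -0.3]
opening: 0.088
gripper_force: 0.0
```

Run:
```python
from h import *
rel('rel1'); f=np.load("rel.npz")
for nm,o in(("bare",CUP),("dressed",np.array([.4554,.2776,.081]))):
  for n,p,d in(("top",f["p"],f["d"]),("side",f["s"],f["e"])):
    P=cloud(n,d).reshape(-1,3); h=cv2.cvtColor(p,cv2.COLOR_BGR2HSV).reshape(-1,3); q=P-o; z=q@AX; r=np.linalg.norm(q-z[:,None]*AX,axis=1)
    m=(h[:,1]>85)&(h[:,2]>40)&(r<.040)&(z>-.01)&(z<.06); b=m&(r>.03); t=m&(r<.031)&(r>.026)&(z>.028)
    print(nm,n,m.sum(),"z band",np.percentile(z[m],[2,50,95]).round(4),"top face",t.sum(),np.median(z[t]).round(4))
    Q=P[t]; u,s,vt=np.linalg.svd(Q-Q.mean(0)); k=vt[2]*np.sign(vt[2][2]); print("  normal",k.round(3),"tilt vs cup",np.arccos(min(1,k@AX/np.linalg.norm(AX))).round(3))
```

```text
t 8.9 tcp [0.5715 0.0074 0.2067] z [ 0.07   0.493 -0.867] y [0.12  0.859 0.498] F [-0.3 -0.2 -0.3] open 0.088 gf 0.0 j [-0.47  0.24  1.69  0.5   1.41 -2.03]
tcp axial 0.2051 lateral in tool xy (want +.001,0) [-0.0146 -0.102 ]
bare top 341 z band [0.0064 0.0332 0.0401] top face 81 0.038
  normal [-0.076 -0.492  0.867] tilt vs cup 0.009
bare side 509 z band [0.0051 0.0322 0.041 ] top face 107 0.0397
  normal [-0.087 -0.506  0.858] tilt vs cup 0.024
dressed top 359 z band [0.0054 0.0351 0.0389] top face 112 0.0369
  normal [-0.068 -0.483  0.873] tilt vs cup 0.015
dressed side 508 z band [0.0037 0.0321 0.04  ] top face 125 0.0385
  normal [-0.073 -0.491  0.868] tilt vs cup 0.008
```

View pics/rel1.png

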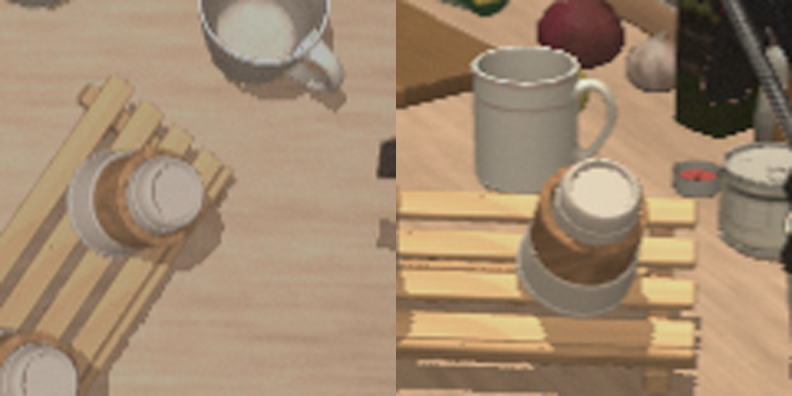

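The band is on and square, with the raised line showing above it at (600,235) in the side panel. As a check that uses only the cup itself, I'll measure how far each cup's foot stands above its band's top face; the dressed cup is the reference, and it should be 20 mm.

Run:
```python
from h import *
for nm,o in(("bare",CUP),("dressed",np.array([.4554,.2776,.081]))):
  R=[]
  for i in range(4):
   for n in("top","side"):
    p,d=capture(n); P=cloud(n,d).reshape(-1,3); h=cv2.cvtColor(p,cv2.COLOR_BGR2HSV).reshape(-1,3); q=P-o; z=q@AX; r=np.linalg.norm(q-z[:,None]*AX,axis=1)
    t=(h[:,1]>85)&(h[:,2]>40)&(r<.031)&(r>.027)&(z>.03)&(z<.045); f=(r<.012)&(z>.05)&(z<.063)
    Q=P[t]; u,s,vt=np.linalg.svd(Q-Q.mean(0)); k=vt[2]*np.sign(vt[2][2])
    R.append((n=="top",np.median(z[f])-np.median(z[t]),np.median(z[f]),np.arccos(min(1,k@AX))))
  R=np.array(R); print(nm,"top",R[R[:,0]==1,1:].mean(0).round(4),"side",R[R[:,0]==0,1:].mean(0).round(4))
```

```text
bare top [0.0165 0.0548 0.0135] side [0.0167 0.0561 0.0125]
dressed top [0.0167 0.0536 0.0126] side [0.0166 0.055  0.0146]
```

Both cups give the same gap, 16.5–16.7 mm in each view, so the band sits at the same height as the dressed cup's. The foot is evidently recessed, which accounts for the difference from 20 mm. Tilt is about 0.013 rad. Handing in.

```bash
python3 -c "
from station import *
print(finish_job())"
```

```text
the job is handed in; nothing more can be done
None
```

The tall cork band is home on the bare tumbler, square (about 0.013 rad off its axis) and released at the dressed tumbler's band height to within 0.2 mm; the short band was left untouched, nothing was seen knocked over, and the job was handed in about 9 s into the 35 s limit (no verdict came back).

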